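# Run electrodes through a T-slot test jig

### The arm

A 6-joint arm with a two-finger parallel gripper is mounted at the origin on the work surface. World frame = base frame: x ahead of the robot, y to its left, z up, the work surface at z = 0. Lengths are in mm, angles in rad, forces in N, time in s.
With the tool pointing down it reaches from about 275 to 750 mm from the base axis. Payload 10.2 kg.
Tool frame: the origin (TCP) lies midway between the tips of the shut fingers; the grasp point (between the pads) lies 19 mm behind it; z points along the fingers, y is the line along which they close (so a half turn about z gives the same grasp; the last joint's range is limited). The gripper opens to 85 mm and grips with 20 to 120 N. Pads are 22 mm wide; open, the fingers measure 114 mm over their backs; the gripper's body (76 mm by 85 mm) begins 54 mm behind the grasp point. The pads swing forward as they close: fully open they stand 13 mm farther back than shut.
Start: joints at [0.964, 0.313, 1.498, -0, 1.331, -0.223], TCP at [196.597, 486.806, 207.994] pointing down, gripper open.
Joint ranges: [-2.94, 2.94], [-0.97, 2.17], [0.19, 2.56], [-1.23, 4.37], [0.02, 3.11], [-2.88, 2.88]. Speed limits (rad/s): [2.39, 2.39, 3.01, 3.14, 3.14, 3.14].

### API

Orientations are given as a unit quaternion [w, x, y, z].
In Python, from rig import ctrl, capture, camera_info gives the robot as it stands.
- The arm moves only by the tool apply_moves, never from a script. Its argument "targets" is a list of rows, each a list of 3 entries, a list of its own where there are three numbers: the finger opening in mm, from 0 to 85.4, then the shift along the world's x, y, z in mm, then the turn, a rotation vector about the world's x, y, z in degrees. In form: [[grip, [dx, dy, dz], [rx, ry, rz]], ...]. A call has 1 to 20 rows; each row is the pose to reach, as a shift and turn from the pose commanded when the call began; what a row does not reach only later rows make up. A row lasts 1/10 s, in which the tool goes at most 50 mm and 8.59 degrees, less where a joint would pass 70% of its speed; a pose out of reach is approached as far as the arm can. A call with a gripper value outside its range is refused whole. The fingers move at their own pace and stop on an object; "squeeze" is the grip in N (left out, the last holds). Time passes only in rows, so rows that repeat a pose let the fingers close. It gives the time, the measured TCP pose, the force, the opening and the grip force at its end, in the units of the state.
- ctrl.sense(): the state, without advancing time (a new reading comes with each control period).
- capture(name): name is "side" or "top"; returns (picture, depth): 384x512x3 uint8, blue, green, red; 384x512 float32, mm along the optical axis (not along the pixel's ray), 0 where there is no reading.
- camera_info(name): a dict with "vfov" (degrees; the focal length in pixels is half the picture's height over the tangent of half this angle, whatever the lens; pixels are square), "cx", "cy" (the principal point, pixels), "extrinsics" (4x4, takes a point from camera to world coordinates). Camera axes: x right, y down, z forward; pixel columns grow to the right and rows downward; lengths in mm; the calibration is good to about 2 mm. A picture is of the moment at which its call begins. camera_info takes no time and is no camera call.
- ctrl.finish_job(): hands the job in; it is judged then, once.
The state is a dict: "time_s": time; "joints": joint angles; "dq": joint speeds; "tau": joint torques, N m; "eef_pos": TCP position; "ee_rot": TCP orientation; "force": force on the tool from outside, world axes, zero at the start; "wrist_torque": the same for the moment, N m; "grip_width": opening from 0.0 (shut) to 1.0 (fully open); "grip_force": force on a finger pad.
Only numpy, scipy, OpenCV 4.12 (cv2) and the standard library are available. Lean on these libraries where they do the work, as an engineer would, in place of code of your own. Each camera call takes 0.05 s, during which the arm holds its last target. There are 200 camera calls.

### The job

Take every electrode from the blue mat and slide it in from the front of the test jig, under the slotted guard plate, so that each stands at a ring-marked station of its own (any station), and let go. With all of them in place, press the spring pedal down to its stop and hold it there for a second to take the reading, then let it up. Finally slide the electrodes back out and stand them all upright wholly on the blue mat, without disturbing the other things on the bench.

Things in the scene. Friction and masses are not known exactly. Their poses are not given: they have to be found in the camera images.
- electrode1: one of two or three like test electrodes: steel cylinder 60 mm diameter, 60 mm tall, with an upright round black handle on top, 24 mm diameter, from 60 to 112 mm above the underside; 0.45 to 0.75 kg. Origin: centre of its underside, z up. At first it stands on the blue mat. To stay clear of the guard plate hold only the upper 30 mm of the handle.
- electrode2: one of two or three like test electrodes: steel cylinder 60 mm diameter, 60 mm tall, with an upright round black handle on top, 24 mm diameter, from 60 to 112 mm above the underside; 0.45 to 0.75 kg. Origin: centre of its underside, z up. At first it stands on the blue mat. To stay clear of the guard plate hold only the upper 30 mm of the handle.
- electrode3: one of two or three like test electrodes: steel cylinder 60 mm diameter, 60 mm tall, with an upright round black handle on top, 24 mm diameter, from 60 to 112 mm above the underside; 0.45 to 0.75 kg. Origin: centre of its underside, z up. At first it stands on the blue mat. To stay clear of the guard plate hold only the upper 30 mm of the handle.
- jig: fixed jig, 266 mm wide (y): grey housing on a dark 6 mm base. Origin: on the bench under the middle station; +x points away from its open front. Base from x=-0.185 to 0.048; before x=-0.105 it is an open apron, behind that an aluminium guard plate (underside 74 mm, top 80 mm over the bench) covers a T-shaped channel 76 mm wide and has a T-shaped slot 40 mm wide over the channel's middle lines.
- load_mark (a point): centre of the white ring on the apron (jig x=-0.145, y=0), on top of the 6 mm base: set an electrode down here. The base is slippery (friction about 0.2). From here the entry lane (along jig y=0) runs in under the guard plate; the handle travels in the slot. Electrodes are wider than the slot, so they go in and out only through this open front.
- station_mid (a point): middle station (jig x=0, y=0), on the channel floor 6 mm over the bench, where the lane meets the cross channel (x from -0.038 to 0.038, y from -0.123 to 0.123; its slot ends at y=+-0.105). An electrode here blocks the way to the others. A black arc on the guard plate, 27 mm radius about the station, marks it.
- station_left (a point): left station (jig x=0, y=+0.085) in the cross channel, on the floor 6 mm over the bench; marked by black ring arcs on the guard plate
- station_right (a point): right station (jig x=0, y=-0.085) in the cross channel, on the floor 6 mm over the bench; marked by black ring arcs on the guard plate
- mat: blue rubber mat, fixed, 260 mm (x) by 220 mm (y), 3 mm thick. Origin: centre of its underside on the bench.
- pedal (a joint): angle of the spring pedal, rad: 0 = up, 0.25 = down against its stop. The force at the pad is about 6 N at first and 11 N at the stop; it springs back by itself.
- pedal_pad (a point): centre of the upper face of the black rubber pad (45 by 60 mm) near the pedal's raised front end; 90 mm from the hinge, about 53 mm above the bench when up and 31 mm when down. Axes turn with the pedal; the pedal plate is 116 mm long, 66 mm wide, and hinged at its far (+x) end, 25 mm above the bench.
- brass_disc: bystander: loose brass disc electrode, 80 mm diameter, 32 mm tall, origin under its centre
- bottle: bystander: loose white bottle with blue cap, 60 mm diameter, 150 mm tall, origin under its centre
Mind the look-alikes: they are no part of the job. What is shaped like the electrode2 but green, purple or turquoise is not meant.

How it is judged (in metres and radians):
On the way, in this order (a step that is already met when the one before it is completed fails the run):
1. every electrode stands under the guard at a station, let go ((horizontal distance between electrode1 and station_left below 0.015 m or horizontal distance between electrode1 and station_mid below 0.015 m or horizontal distance between electrode1 and station_right below 0.015 m) and z of each of electrode1, electrode2, electrode3 in the frame of jig below 0.012 m and angle between each of electrode1, electrode2, electrode3's own z axis and vertical below 0.1 rad and (horizontal distance between electrode2 and station_left below 0.015 m or horizontal distance between electrode2 and station_mid below 0.015 m or horizontal distance between electrode2 and station_right below 0.015 m) and (horizontal distance between electrode3 and station_left below 0.015 m or horizontal distance between electrode3 and station_mid below 0.015 m or horizontal distance between electrode3 and station_right below 0.015 m) and contact force between the fingers and electrode1 below 0.2 N and contact force between the fingers and electrode2 below 0.2 N and contact force between the fingers and electrode3 below 0.2 N), for 0.2 s.
2. pedal held down to its stop with all electrodes at stations ((horizontal distance between electrode1 and station_left below 0.015 m or horizontal distance between electrode1 and station_mid below 0.015 m or horizontal distance between electrode1 and station_right below 0.015 m) and z of each of electrode1, electrode2, electrode3 in the frame of jig below 0.012 m and angle between each of electrode1, electrode2, electrode3's own z axis and vertical below 0.1 rad and (horizontal distance between electrode2 and station_left below 0.015 m or horizontal distance between electrode2 and station_mid below 0.015 m or horizontal distance between electrode2 and station_right below 0.015 m) and (horizontal distance between electrode3 and station_left below 0.015 m or horizontal distance between electrode3 and station_mid below 0.015 m or horizontal distance between electrode3 and station_right below 0.015 m) and value of joint pedal above 0.225 rad), for 0.6 s.
At the end, for the whole second after the job is handed in: All electrodes present stand upright (within 0.1 rad), released and still on the blue mat, centres within 115 mm (x) and 95 mm (y) of its centre; the pedal is up (under 0.04 rad). Stations: within 15 mm, pedal beyond 0.225 rad for 0.6 s (x of electrode1 in the frame of mat between -0.115 and 0.115 m and y of electrode1 in the frame of mat between -0.095 and 0.095 m and z of electrode1 in the frame of mat between -0.002 and 0.008 m and angle between each of electrode1, electrode2, electrode3's own z axis and vertical below 0.1 rad and linear speed of each of electrode1, electrode2, electrode3 below 0.02 m/s and x of electrode2 in the frame of mat between -0.115 and 0.115 m and y of electrode2 in the frame of mat between -0.095 and 0.095 m and z of electrode2 in the frame of mat between -0.002 and 0.008 m and x of electrode3 in the frame of mat between -0.115 and 0.115 m and y of electrode3 in the frame of mat between -0.095 and 0.095 m and z of electrode3 in the frame of mat between -0.002 and 0.008 m and contact force between the fingers and electrode1 below 0.2 N and contact force between the fingers and electrode2 below 0.2 N and contact force between the fingers and electrode3 below 0.2 N and value of joint pedal below 0.04 rad); the robot touches nothing.
It fails at once if the brass disc is moved more than 25 mm or tipped (distance of brass_disc from where it was at the start of the episode above 0.025 m or angle between brass_disc's own z axis and vertical above 0.3 rad).
It fails at once if the bottle is moved more than 25 mm or tipped (distance of bottle from where it was at the start of the episode above 0.025 m or angle between bottle's own z axis and vertical above 0.3 rad).
Of electrode1, electrode2, electrode3 only 2 to 3 are there at a start; the rules pass over those that are not, and their reading is None.
At some moment in a run one of electrode1, electrode2, electrode3 may be knocked a few centimetres aside while the robot is not near it.
Once in a run the grip may slacken for a moment while it holds something.
It also fails if it takes over 210 s, if anything falls off the work surface, if the arm or the gripper's body presses on something with over 40 N, if the wrist force passes 120 N, or if a joint passes its speed limit or range.

## Working session

There is one attempt and no reset: what is moved stays moved. The work goes in short steps, Python scripts to look and compute and a tool call to move; the robot and the scene stay as the last step left them, time stands still between calls to the robot, and variables do not carry over. Pictures are saved under pics/ and viewed, at most 14 in all, crops included, and the job is handed in when it is done.

Besides the shell and the picture viewer there is one more tool, called after ">>>" by a JSON object that holds its "fn" and its "kwargs". apply_moves: Moves the arm, as the interface text tells. Its arguments: {"type":"object","properties":{"targets":{"type":"array","items":{"type":"array"}},"squeeze":{"type":"number"}},"required":["targets"]}

```bash
mkdir -p pics; ls
cat > h.py <<'E'
import numpy as np, cv2
from rig import ctrl, capture, camera_info
def cam(name):
    i=camera_info(name); f=192/np.tan(np.radians(i["vfov"])/2); return i,f
def cloud(name,depth):
    i,f=cam(name); v,u=np.mgrid[0:384,0:512]
    p=np.stack([(u-i["cx"])/f*depth,(v-i["cy"])/f*depth,depth,np.ones_like(depth)],-1)
    w=(p@np.array(i["extrinsics"]).T)[...,:3]; w[depth<=0]=np.nan; return w
def shot(name,tag):
    im,d=capture(name); im=np.array(im); w=cloud(name,np.array(d)); np.savez(f"{tag}.npz",im=im,w=w); return im,w
E
python3 - <<'E'
from h import *
for n in("top","side"):
    im,w=shot(n,n+"0"); cv2.imwrite(f"pics/{n}0.png",cv2.resize(im,(800,600)))
    i,f=cam(n); print(n,f,i)
print(ctrl.sense())
E
```

```text
pics
top 415.64418122814993 {'vfov': 49.58760058653873, 'cx': 255.4451732321652, 'cy': 189.4782939316876, 'extrinsics': array([[ 6.18875596e-02, -9.75985366e-01,  2.08859988e-01,
         2.79245762e+02],
       [-9.98068359e-01, -5.93780528e-02,  1.82701549e-02,
         3.00166548e+01],
       [-5.42970442e-03, -2.09587240e-01, -9.77774875e-01,
         1.24084577e+03],
       [ 0.00000000e+00,  0.00000000e+00,  0.00000000e+00,
         1.00000000e+00]])}
side 415.5653625707046 {'vfov': 49.59587447355551, 'cx': 257.50665640855897, 'cy': 190.30049603877833, 'extrinsics': array([[ 8.52393273e-01, -3.80848723e-01,  3.58301490e-01,
         3.55446596e+01],
       [-5.22626475e-01, -6.42714497e-01,  5.60160373e-01,
        -7.57916875e+02],
       [ 1.69491992e-02, -6.64734778e-01, -7.46887139e-01,
         1.09111405e+03],
       [ 0.00000000e+00,  0.00000000e+00,  0.00000000e+00,
         1.00000000e+00]])}
{'time_s': 0.1, 'joints': array([ 9.63595209e-01,  3.13432089e-01,  1.49834293e+00,  2.72071373e-05,
        1.33098884e+00, -2.23398655e-01]), 'dq': array([-0.00052925,  0.00055823, -0.00308491, -0.00050687,  0.00416728,
        0.00016776]), 'tau': array([ 7.61763022e-04, -4.12904263e+01, -2.60144305e+01, -2.33014698e-04,
        2.96881029e-03,  3.72460249e-05]), 'eef_pos': array([196.44654085, 486.59793649, 207.47969164]), 'ee_rot': array([-2.48360437e-04,  1.90728716e-01,  9.81642610e-01, -5.30496096e-04]), 'force': array([ 0.45875476,  0.53269453, -0.46741849]), 'wrist_torque': array([ 0.00065546, -0.04016102,  0.03052048]), 'grip_force': 0.0, 'grip_width': 1.0038263749276573}
```

View pics/top0.png

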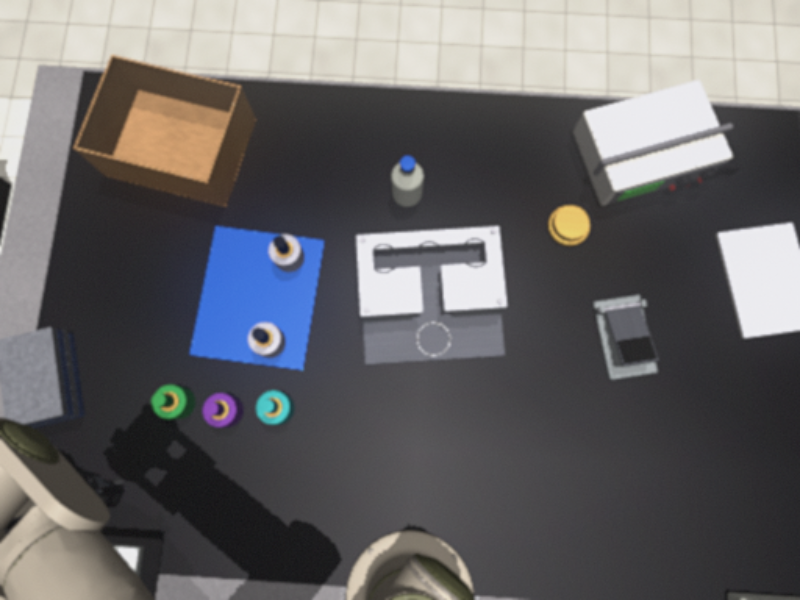

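View pics/side0.png

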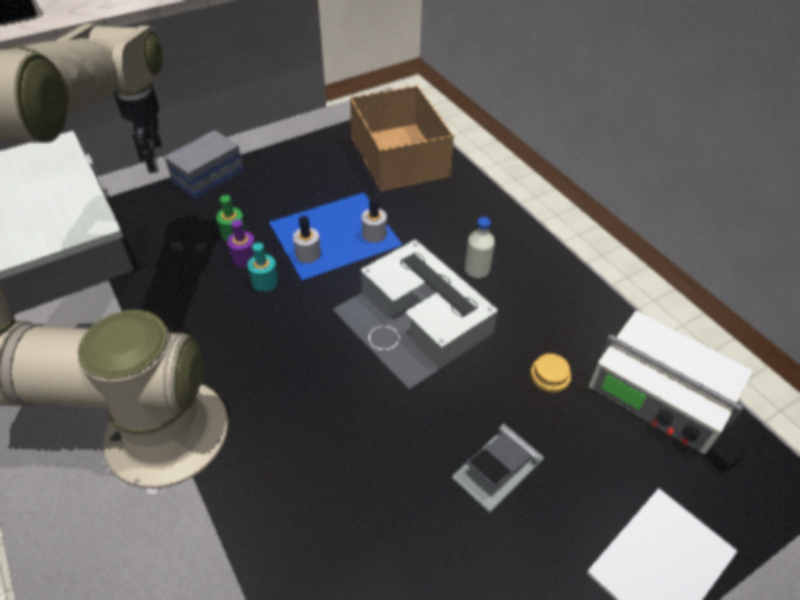

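Two electrodes stand on the mat: top view (800 px scale) A at (285,250) and B at (264,338), both steel with a black handle. The green (170,402), purple (221,410) and turquoise (273,407) ones off the mat are look-alikes. The jig is at (432,290), the pedal at (627,335), the bottle at (407,182) and the brass disc at (570,225).

```bash
cat >> h.py <<'E'
def elec(w,near,r=45,zr=(99,120)):
    "axis xy from handle points near a point"
    m=(np.hypot(w[...,0]-near[0],w[...,1]-near[1])<r)&(w[...,2]>zr[0])&(w[...,2]<zr[1])
    return m,w[m]
E
python3 - <<'E'
from h import *
for n in("top","side"):
    z=np.load(n+"0.npz"); im,w=z["im"],z["w"]
    print("==",n)
    if n=="top":
        px=lambda u,v: w[int(v*.64),int(u*.64)]
        pts={"A":(278,242),"B":(260,334),"Abody":(292,255),"mark":(433,338),"pad":(636,348),"bottlecap":(407,163),"disc":(570,222),"jigc":(395,290),"mat":(230,300)}
    else:
        px=lambda u,v: w[int(v*.64),int(u*.64)]
        pts={"A":(374,205),"B":(304,222),"mark":(384,338),"pad":(490,466),"disc":(551,370),"jigc":(440,325),"mat":(345,245)}
    for k,p in pts.items(): print(k,px(*p).round(1))
    hsv=cv2.cvtColor(im,cv2.COLOR_BGR2HSV)
    # mat
    m=(hsv[...,0]>100)&(hsv[...,0]<125)&(hsv[...,1]>150)&(hsv[...,2]>80)&(np.abs(w[...,2]-3)<12)&(w[...,1]>80)&(w[...,1]<520)
    P=w[m][:,:2].astype(np.float32); print("mat",len(P),cv2.minAreaRect(P),w[m][:,2].mean())
    c=px(*pts["jigc"])
    m=(np.abs(w[...,2]-c[2])<6)&(np.hypot(w[...,0]-c[0],w[...,1]-c[1])<260)&(im.min(-1)>120)
    m=cv2.morphologyEx(m.astype(np.uint8),cv2.MORPH_OPEN,np.ones((3,3)))>0
    P=w[m][:,:2].astype(np.float32); print("plate",len(P),cv2.minAreaRect(P),np.median(w[m][:,2])); 
    # handles
    for k in "AB":
        c=px(*pts[k]); mm=(np.hypot(w[...,0]-c[0],w[...,1]-c[1])<40)
        t=mm&(w[...,2]>106)&(w[...,2]<125); b=mm&(w[...,2]>55)&(w[...,2]<68)
        for nm,q in(("top",t),("shoulder",b)):
            Q=w[q]; 
            if len(Q)>5:
                (cx,cy),r=cv2.minEnclosingCircle(Q[:,:2].astype(np.float32)); print(k,nm,len(Q),cx,cy,r,np.median(Q[:,2]),Q.mean(0).round(1))
    c=px(*pts["pad"]); m=(np.hypot(w[...,0]-c[0],w[...,1]-c[1])<130)&(w[...,2]>15)&(w[...,2]<70)
    P=w[m]; print("pedal",len(P),cv2.minAreaRect(P[:,:2].astype(np.float32)))
    m2=m&(im.max(-1)<45);P=w[m2]; 
    if len(P)>5: print("pad",len(P),cv2.minAreaRect(P[:,:2].astype(np.float32)),P.mean(0))
E
```

```text
== top
A [608.5 278.5 115.3]
B [439.5 292.4 111.7]
Abody [597.  260.1  66.5]
mark [465.8 -16.4   6. ]
pad [ 464.3 -388.1   51.9]
bottlecap [758.6  52.9 148.6]
disc [ 705.3 -268.3   31.3]
jigc [539.5  62.3  81.1]
mat [514.6 380.7   9.1]
mat 5163 ((528.3950805664062, 330.3833312988281), (223.9161376953125, 264.3180847167969), 85.90308380126953) 4.880237667379282
plate 3357 ((579.6123046875, -2.3929443359375), (154.32174682617188, 266.2928771972656), 7.201778888702393) 81.67126122112131
A top 62 607.080078125 273.8973693847656 12.52785873413086 116.28847391023442 [606.5 273.7 115.6]
A shoulder 196 607.4352416992188 274.35882568359375 30.024425506591797 64.65891774155943 [602.5 271.1  64.1]
B top 63 437.29022216796875 294.20196533203125 11.68435287475586 115.8339281120991 [437.  293.7 115.5]
B shoulder 215 437.8143615722656 294.12408447265625 29.772369384765625 64.46425685859913 [436.2 290.6  64.3]
pedal 961 ((487.26220703125, -383.00006103515625), (128.08657836914062, 90.11585235595703), 12.686758041381836)
pad 242 ((460.21978759765625, -387.46038818359375), (37.99063491821289, 56.50097
[... 497 characters left out ...]
58818583859
A top 30 605.7536010742188 270.2456970214844 12.915624618530273 112.2321591965952 [605.3 269.3 111.9]
A shoulder 107 605.97607421875 268.6310729980469 31.412702560424805 61.876085954930204 [601.  263.3  61.7]
B top 35 436.41058349609375 293.0335693359375 15.957674980163574 111.58371468253597 [435.5 289.6 111.6]
B shoulder 120 435.02447509765625 289.0648498535156 31.215988159179688 61.831767778753715 [432.2 282.9  61.9]
pedal 875 ((490.3675231933594, -385.550048828125), (119.0266342163086, 89.56637573242188), 13.302164077758789)
pad 224 ((457.8431701660156, -390.9158630371094), (41.01018142700195, 55.860965728759766), 14.081681251525879) [ 458.32512572 -391.35382384   52.9775538 ]
```

Run:
```python
from h import *
im=np.load("top0.npz")["im"]
a=cv2.resize(im[135:240,115:215],None,fx=4,fy=4); b=cv2.resize(im[180:250,370:430],None,fx=6,fy=6)
c=np.zeros((420,780,3),np.uint8); c[:a.shape[0],:400]=a; c[:420,410:770]=b
cv2.imwrite("pics/c1.png",c)
```

```text
(no output)
```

View pics/c1.png

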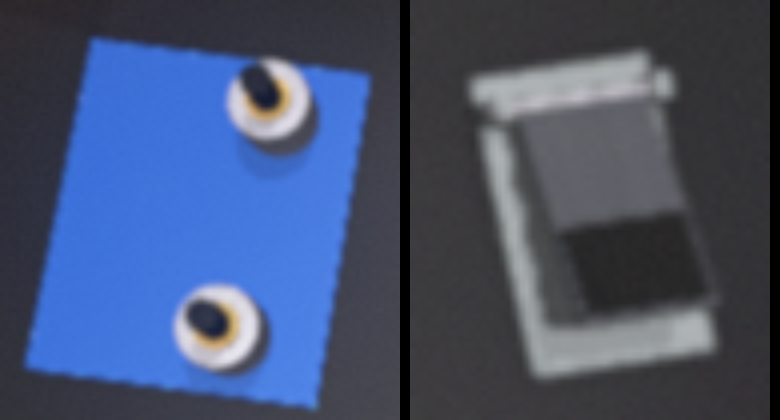

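The crop confirms both: steel bodies with black handles, on the mat. The two cameras agree to about 3 mm, so I average them: A (606,271.5), B (436.5,292), jig origin (606.6,0) with yaw 7.4°. B goes first.

>>> {"fn": "apply_moves", "kwargs": {"targets": [[85,[80,-65,0],[0,0,0]],[85,[160,-130,0],[0,0,0]],[85,[240,-194,0],[0,0,0]],[85,[240,-194,0],[0,0,0]],[85,[240,-194,0],[0,0,0]],[85,[240,-194,0],[0,0,0]],[85,[240,-194,0],[0,0,0]],[85,[240,-194,0],[0,0,0]],[85,[240,-194,-40],[0,0,0]],[85,[240,-194,-80],[0,0,0]],[85,[240,-194,-105],[0,0,0]],[85,[240,-194,-122],[0,0,0]],[85,[240,-194,-122],[0,0,0]],[85,[240,-194,-122],[0,0,0]]], "squeeze": 60}}

```text
time_s: 1.5
eef_pos: [436.1, 293.7, 86.7]
ee_rot: [0.0, 0.19, 0.982, 0.0]
force: [-0.3, 0.2, 0.2]
grip_width: 0.996
grip_force: 0.0
```

>>> {"fn": "apply_moves", "kwargs": {"targets": [[10,[0,0,0],[0,0,0]],[10,[0,0,0],[0,0,0]],[10,[0,0,0],[0,0,0]],[10,[0,0,0],[0,0,0]],[10,[0,0,0],[0,0,0]],[10,[0,0,0],[0,0,0]],[10,[0,0,0],[0,0,0]],[10,[0,0,0],[0,0,0]],[10,[0,0,0],[0,0,0]],[10,[0,0,0],[0,0,0]]]}}

```text
time_s: 2.5
eef_pos: [437.0, 293.1, 86.5]
ee_rot: [0.0, 0.191, 0.982, 0.0]
force: [-1.1, 1.9, 6.4]
grip_width: 0.231
grip_force: 58.7
```

>>> {"fn": "apply_moves", "kwargs": {"targets": [[10,[0,0,8],[0,0,0]],[10,[0,0,20],[0,0,0]],[10,[0,0,30],[0,0,0]],[10,[0,0,30],[0,0,0]]]}}

```text
time_s: 2.9
eef_pos: [437.3, 293.0, 117.5]
ee_rot: [0.001, 0.191, 0.982, 0.001]
force: [0.0, -0.0, -7.0]
grip_width: 0.234
grip_force: 59.1
```

Run:
```python
from h import *
a,w=shot("top","t1"); b,w2=shot("side","s1"); s=ctrl.sense(); print(s["force"],s["grip_width"],s["grip_force"],s["eef_pos"])
c=np.hstack([cv2.resize(a[120:260,110:230],(390,455)),cv2.resize(b[90:210,150:270],(400,455))]); cv2.imwrite("pics/c2.png",c)
```

```text
[ 0.61481967  0.24620876 -6.46797701] 0.23255718447736143 59.054630398750305 [436.49918439 292.71904937 115.97132161]
```

View pics/c2.png

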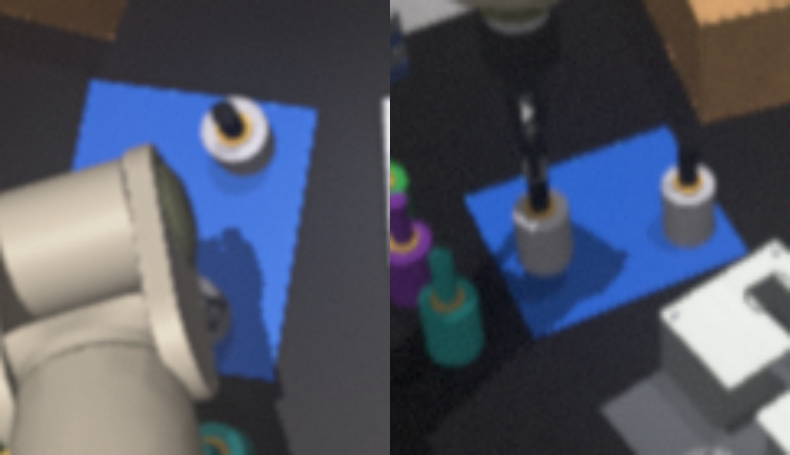

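Electrode B is held and hanging upright (about 0.65 kg; gripper over it, seen at (545,230) in the side crop). Next the load mark, going round the housing corner.

>>> {"fn": "apply_moves", "kwargs": {"targets": [[10,[-4,-30,0],[0,0,0]],[10,[-8,-65,0],[0,0,0]],[10,[-12,-100,0],[0,0,0]],[10,[-14,-135,0],[0,0,0]],[10,[-14,-170,0],[0,0,0]],[10,[-10,-200,0],[0,0,0]],[10,[0,-230,0],[0,0,0]],[10,[10,-260,0],[0,0,0]],[10,[20,-285,0],[0,0,0]],[10,[26,-303,0],[0,0,0]],[10,[26,-311,0],[0,0,0]],[10,[26,-311,0],[0,0,0]],[10,[26,-311,0],[0,0,0]],[10,[26,-311,-10],[0,0,0]],[10,[26,-311,-20],[0,0,0]],[10,[26,-311,-20],[0,0,0]]]}}

```text
time_s: 4.6
eef_pos: [461.5, -17.4, 94.2]
ee_rot: [-0.002, 0.19, 0.982, 0.0]
force: [-0.5, 0.1, -6.7]
grip_width: 0.232
grip_force: 59.5
```

Run:
```python
from h import *
b,w=shot("side","s2"); s=ctrl.sense(); print(s["force"],s["grip_width"],s["grip_force"],s["eef_pos"])
t,wt=shot("top","t2")
p=s["eef_pos"]
for x in (w,wt):
    q=(np.hypot(x[...,0]-p[0],x[...,1]-p[1])<50)&(x[...,2]>60)&(x[...,2]<76); Q=x[q]
    if len(Q)>5: print(len(Q),cv2.minEnclosingCircle(Q[:,:2].astype(np.float32)),np.median(Q[:,2]))
c=np.hstack([cv2.resize(t[130:250,215:335],(400,400)),cv2.resize(b[130:250,200:320],(400,400))]);cv2.imwrite("pics/c3.png",c)
```

```text
[ 0.36042875  0.67642598 -6.74488121] 0.22871547325230257 59.47463572025299 [461.88190869 -17.63428545  95.0300961 ]
179 ((468.9989929199219, -14.531778335571289), 41.12380599975586) 69.63373561115782
```

View pics/c3.png

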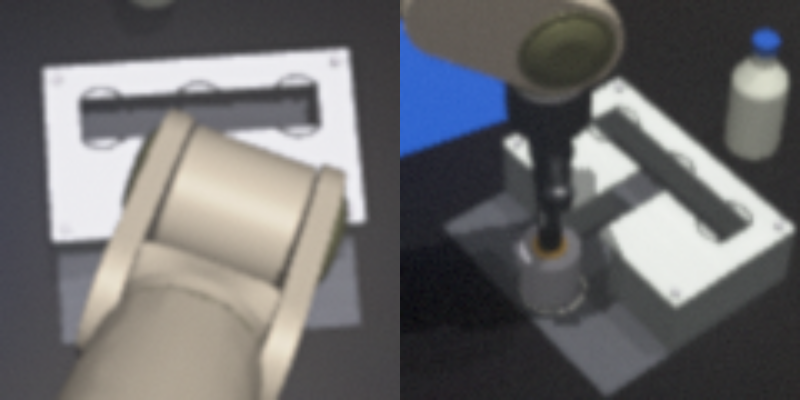

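Electrode B is over the ring (side crop at (553,270)), in front of the slot. Lower it and slide it in.

>>> {"fn": "apply_moves", "kwargs": {"targets": [[10,[0,0,-3],[0,0,0]],[10,[0,0,-6],[0,0,0]],[10,[6,1,-6],[0,0,0]],[10,[16,2,-6],[0,0,0]],[10,[26,3,-6],[0,0,0]],[10,[36,5,-6],[0,0,0]],[10,[46,6,-6],[0,0,0]],[10,[56,7,-6],[0,0,0]],[10,[66,9,-6],[0,0,0]],[10,[76,10,-6],[0,0,0]],[10,[86,11,-6],[0,0,0]],[10,[96,12,-6],[0,0,0]],[10,[106,14,-6],[0,0,0]],[10,[116,15,-6],[0,0,0]],[10,[126,16,-6],[0,0,0]],[10,[134,17,-6],[0,0,0]],[10,[140,18,-6],[0,0,0]],[10,[144,18,-6],[0,0,0]],[10,[144,18,-6],[0,0,0]],[10,[144,18,-6],[0,0,0]]]}}

```text
time_s: 6.7
eef_pos: [606.4, -0.2, 89.8]
ee_rot: [-0.0, 0.191, 0.982, -0.0]
force: [-0.2, -0.3, -6.1]
grip_width: 0.234
grip_force: 59.5
```

>>> {"fn": "apply_moves", "kwargs": {"targets": [[10,[-1,8,0],[0,0,0]],[10,[-2,18,0],[0,0,0]],[10,[-4,28,0],[0,0,0]],[10,[-5,38,0],[0,0,0]],[10,[-6,48,0],[0,0,0]],[10,[-7,58,0],[0,0,0]],[10,[-9,68,0],[0,0,0]],[10,[-10,77,0],[0,0,0]],[10,[-11,84,0],[0,0,0]],[10,[-11,84,0],[0,0,0]],[10,[-11,84,-1],[0,0,0]],[10,[-11,84,-1],[0,0,0]]]}}

```text
time_s: 7.9
eef_pos: [596.2, 83.5, 89.7]
ee_rot: [0.001, 0.191, 0.982, 0.0]
force: [-0.2, 1.2, 0.2]
grip_width: 0.236
grip_force: 60.3
```

Run:
```python
from h import *
b,w=shot("side","s3"); s=ctrl.sense(); print(s["force"],s["eef_pos"])
cv2.imwrite("pics/c4.png",cv2.resize(b[110:230,200:330],(780,600)))
```

```text
[0.90641012 1.37548606 0.07108604] [596.16890243  83.48701182  89.73623987]
```

View pics/c4.png

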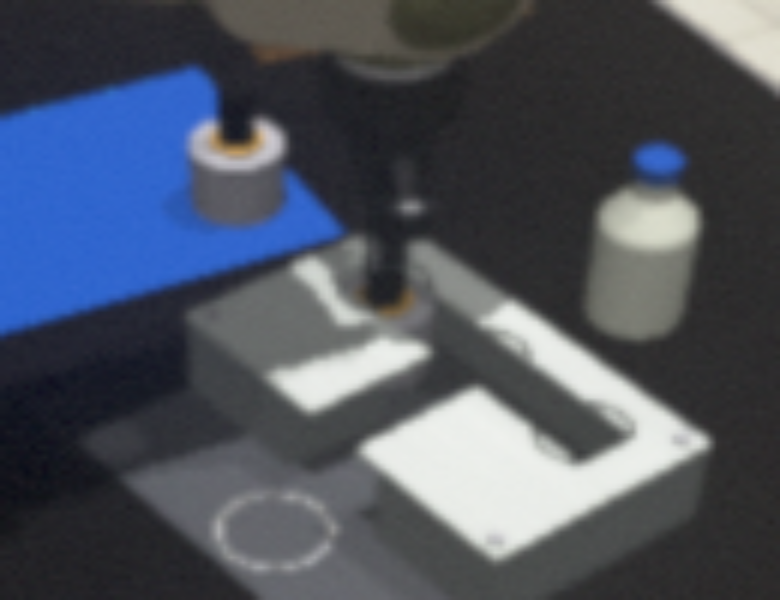

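Electrode B's handle is in the left ring's slot end, resting on the floor (no vertical load left). Release it, rise, and re-measure A.

>>> {"fn": "apply_moves", "kwargs": {"targets": [[60,[0,0,0],[0,0,0]],[60,[0,0,0],[0,0,0]],[60,[0,0,0],[0,0,0]],[60,[0,0,0],[0,0,0]],[60,[0,0,0],[0,0,0]],[85,[0,0,20],[0,0,0]],[85,[0,0,50],[0,0,0]],[85,[0,0,90],[0,0,0]],[85,[0,0,110],[0,0,0]],[85,[0,0,110],[0,0,0]],[85,[0,0,110],[0,0,0]]]}}

```text
time_s: 9.05
eef_pos: [595.4, 83.8, 198.4]
ee_rot: [-0.0, 0.191, 0.982, -0.0]
force: [-0.2, 0.5, 0.5]
grip_width: 0.997
grip_force: 0.0
```

```bash
cat >> h.py <<'E'
def handle(w,c,lo=108,hi=125,r=45):
    q=(np.hypot(w[...,0]-c[0],w[...,1]-c[1])<r)&(w[...,2]>lo)&(w[...,2]<hi); Q=w[q]
    return (len(Q),)+((cv2.minEnclosingCircle(Q[:,:2].astype(np.float32)),Q[:,2].max()) if len(Q)>4 else ())
E
python3 - <<'E'
from h import *
for n in("top","side"):
    b,w=shot(n,n+"4")
    print(n,"A",handle(w,(606,271),106),"B",handle(w,(596,84),106))
print(ctrl.sense()["eef_pos"])
E
```

```text
top A (60, ((607.37939453125, 274.47674560546875), 12.029216766357422), np.float64(124.66528910078773)) B (0,)
side A (30, ((605.2731323242188, 269.2615051269531), 11.949789047241211), np.float64(118.033261838807)) B (42, ((593.0984497070312, 81.59565734863281), 13.545637130737305), np.float64(119.2947638025571))
[595.01825197  83.83201384 197.44575452]
```

A has not moved. Go and grasp it.

>>> {"fn": "apply_moves", "kwargs": {"targets": [[85,[3,45,0],[0,0,0]],[85,[6,90,0],[0,0,0]],[85,[8,140,0],[0,0,0]],[85,[11,188,0],[0,0,0]],[85,[11,188,0],[0,0,0]],[85,[11,188,-40],[0,0,0]],[85,[11,188,-80],[0,0,0]],[85,[11,188,-105],[0,0,0]],[85,[11,188,-113],[0,0,0]],[85,[11,188,-113],[0,0,0]],[10,[11,188,-113],[0,0,0]],[10,[11,188,-113],[0,0,0]],[10,[11,188,-113],[0,0,0]],[10,[11,188,-113],[0,0,0]],[10,[11,188,-113],[0,0,0]],[10,[11,188,-113],[0,0,0]],[10,[11,188,-113],[0,0,0]],[10,[11,188,-113],[0,0,0]],[10,[11,188,-113],[0,0,0]],[10,[11,188,-113],[0,0,0]]]}}

```text
time_s: 11.15
eef_pos: [607.1, 272.1, 86.9]
ee_rot: [0.001, 0.191, 0.982, 0.001]
force: [1.0, 1.5, 5.7]
grip_width: 0.23
grip_force: 58.7
```

>>> {"fn": "apply_moves", "kwargs": {"targets": [[10,[0,0,8],[0,0,0]],[10,[0,0,20],[0,0,0]],[10,[0,0,30],[0,0,0]],[10,[0,0,30],[0,0,0]],[10,[0,0,30],[0,0,0]]]}}

```text
time_s: 11.65
eef_pos: [606.5, 271.8, 116.0]
ee_rot: [0.0, 0.191, 0.982, -0.0]
force: [-0.4, 0.1, -5.3]
grip_width: 0.231
grip_force: 58.9
```

>>> {"fn": "apply_moves", "kwargs": {"targets": [[10,[-25,-12,0],[0,0,0]],[10,[-60,-26,0],[0,0,0]],[10,[-95,-42,0],[0,0,0]],[10,[-130,-60,0],[0,0,0]],[10,[-160,-84,0],[0,0,0]],[10,[-180,-112,0],[0,0,0]],[10,[-186,-145,0],[0,0,0]],[10,[-184,-180,0],[0,0,0]],[10,[-176,-212,0],[0,0,0]],[10,[-166,-240,0],[0,0,0]],[10,[-156,-264,0],[0,0,0]],[10,[-148,-282,0],[0,0,0]],[10,[-145,-290,0],[0,0,0]],[10,[-145,-290,0],[0,0,0]],[10,[-145,-290,-10],[0,0,0]],[10,[-145,-290,-20],[0,0,0]],[10,[-145,-290,-26],[0,0,0]],[10,[-145,-290,-26],[0,0,0]]]}}

```text
time_s: 13.45
eef_pos: [461.8, -17.6, 89.8]
ee_rot: [0.0, 0.19, 0.982, 0.0]
force: [-0.3, 0.6, -0.9]
grip_width: 0.234
grip_force: 59.8
```

Run:
```python
from h import *
b,w=shot("side","s5"); s=ctrl.sense(); print(s["force"],s["eef_pos"],s["grip_width"],"B",handle(w,(596,84),100))
cv2.imwrite("pics/c5.png",cv2.resize(b[110:230,200:330],(650,500)))
```

```text
[ 0.47827819  1.27852423 -1.30279749] [461.70738223 -17.6937721   89.87140002] 0.2341118805984668 B (0,)
```

View pics/c5.png

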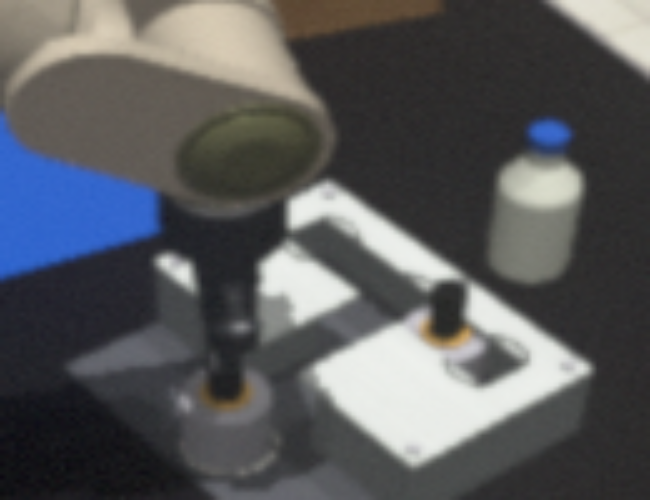

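The knock came: electrode B now stands at crop (447,310), between the middle and right stations. Measure it.

Run:
```python
from h import *
w=np.load("s5.npz")["w"]
R=np.array([[.9917,.1288],[-.1288,.9917]])
q=(w[...,2]>100)&(w[...,2]<126)&(w[...,0]>520)&(w[...,0]<680)&(abs(w[...,1])<140)
Q=w[q]; c=cv2.minEnclosingCircle(Q[:,:2].astype(np.float32)); print(len(Q),c,Q[:,2].max(), R@(np.array(c[0])+[1,2.5]-[606.6,0]))
```

```text
54 ((615.5489501953125, -39.362693786621094), 13.353218078613281) 120.1334312946617 [  5.11845895 -37.83815821]
```

B is at about jig (5,-39), in the way. I'll set A down on the ring (it already rests there), slide B on to the right station, and come back for A.

>>> {"fn": "apply_moves", "kwargs": {"targets": [[60,[0,0,-1],[0,0,0]],[60,[0,0,-1],[0,0,0]],[60,[0,0,-1],[0,0,0]],[60,[0,0,-1],[0,0,0]],[60,[0,0,-1],[0,0,0]],[85,[0,0,20],[0,0,0]],[85,[0,0,60],[0,0,0]],[85,[0,0,100],[0,0,0]],[85,[50,-7,100],[0,0,0]],[85,[100,-14,100],[0,0,0]],[85,[140,-19,100],[0,0,0]],[85,[154,-20,100],[0,0,0]],[85,[154,-20,100],[0,0,0]],[85,[154,-20,60],[0,0,0]],[85,[154,-20,20],[0,0,0]],[85,[154,-20,0],[0,0,0]],[85,[154,-20,0],[0,0,0]],[85,[154,-20,0],[0,0,0]]]}}

```text
time_s: 15.3
eef_pos: [615.6, -38.3, 91.3]
ee_rot: [0.001, 0.191, 0.982, -0.0]
force: [0.2, -0.4, 0.8]
grip_width: 0.997
grip_force: 0.0
```

>>> {"fn": "apply_moves", "kwargs": {"targets": [[10,[0,0,0],[0,0,0]],[10,[0,0,0],[0,0,0]],[10,[0,0,0],[0,0,0]],[10,[0,0,0],[0,0,0]],[10,[0,0,0],[0,0,0]],[10,[0,0,0],[0,0,0]],[10,[0,0,0],[0,0,0]],[10,[0,0,0],[0,0,0]],[10,[0,0,0],[0,0,0]],[10,[0,0,0],[0,0,0]]]}}

```text
time_s: 16.3
eef_pos: [615.8, -38.2, 90.4]
ee_rot: [0.0, 0.191, 0.982, 0.0]
force: [-0.0, 2.0, 5.6]
grip_width: 0.228
grip_force: 58.8
```

>>> {"fn": "apply_moves", "kwargs": {"targets": [[10,[0,0,1],[0,0,0]],[10,[0,-8,1],[0,0,0]],[10,[1,-17,1],[0,0,0]],[10,[1,-26,1],[0,0,0]],[10,[2,-35,1],[0,0,0]],[10,[2,-42,1],[0,0,0]],[10,[2,-46,1],[0,0,0]],[10,[2,-46,0],[0,0,0]],[10,[2,-46,-1],[0,0,0]],[60,[2,-46,-1],[0,0,0]],[60,[2,-46,-1],[0,0,0]],[60,[2,-46,-1],[0,0,0]],[60,[2,-46,-1],[0,0,0]],[60,[2,-46,-1],[0,0,0]],[85,[2,-46,20],[0,0,0]],[85,[2,-46,60],[0,0,0]],[85,[2,-46,100],[0,0,0]],[85,[-50,-46,110],[0,0,0]],[85,[-50,-46,110],[0,0,0]]]}}

```text
time_s: 18.2
eef_pos: [562.1, -83.5, 200.8]
ee_rot: [-0.001, 0.191, 0.982, -0.0]
force: [0.5, -1.1, -0.6]
grip_width: 0.995
grip_force: 0.0
```

```bash
cat >> h.py <<'E'
def handles(w,z0=98,z1=126,box=(380,720,-150,420)):
    m=((w[...,2]>z0)&(w[...,2]<z1)&(w[...,0]>box[0])&(w[...,0]<box[1])&(w[...,1]>box[2])&(w[...,1]<box[3])).astype(np.uint8)
    n,l,st,_=cv2.connectedComponentsWithStats(m); out=[]
    for i in range(1,n):
        if st[i,4]>15:
            Q=w[l==i]; c,r=cv2.minEnclosingCircle(Q[:,:2].astype(np.float32)); out.append((np.round(c,1),round(r,1),st[i,4],round(Q[:,2].max(),1)))
    return out
E
python3 - <<'E'
from h import *
for n in("side","top"):
    b,w=shot(n,n+"6"); print(n,handles(w))
print(ctrl.sense()["eef_pos"])
E
```

```text
side [(array([618.4, -86.9]), 14.6, np.int32(61), np.float64(120.0)), (array([460.3, -19.3]), 13.8, np.int32(64), np.float64(121.2))]
top [(array([713.6, 414.8]), 7.3, np.int32(26), np.float64(125.2))]
[565.11747935 -84.18101501 200.5449528 ]
```

B is at the right station, and A is still on the ring. Grasp A again.

>>> {"fn": "apply_moves", "kwargs": {"targets": [[85,[-40,26,0],[0,0,0]],[85,[-80,52,0],[0,0,0]],[85,[-104,66,0],[0,0,0]],[85,[-104,66,0],[0,0,0]],[85,[-104,66,-40],[0,0,0]],[85,[-104,66,-80],[0,0,0]],[85,[-104,66,-110],[0,0,0]],[85,[-104,66,-110],[0,0,0]],[85,[-104,66,-110],[0,0,0]],[10,[-104,66,-110],[0,0,0]],[10,[-104,66,-110],[0,0,0]],[10,[-104,66,-110],[0,0,0]],[10,[-104,66,-110],[0,0,0]],[10,[-104,66,-110],[0,0,0]],[10,[-104,66,-110],[0,0,0]],[10,[-104,66,-110],[0,0,0]],[10,[-104,66,-110],[0,0,0]],[10,[-104,66,-110],[0,0,0]],[10,[-104,66,-110],[0,0,0]]]}}

```text
time_s: 20.2
eef_pos: [462.0, -18.2, 90.6]
ee_rot: [0.001, 0.191, 0.982, -0.0]
force: [-0.8, 1.8, 5.7]
grip_width: 0.228
grip_force: 58.5
```

>>> {"fn": "apply_moves", "kwargs": {"targets": [[10,[0,0,1],[0,0,0]],[10,[6,1,1],[0,0,0]],[10,[16,2,1],[0,0,0]],[10,[26,3,1],[0,0,0]],[10,[36,5,1],[0,0,0]],[10,[46,6,1],[0,0,0]],[10,[56,7,1],[0,0,0]],[10,[66,9,1],[0,0,0]],[10,[76,10,1],[0,0,0]],[10,[86,11,1],[0,0,0]],[10,[96,12,1],[0,0,0]],[10,[106,14,1],[0,0,0]],[10,[116,15,1],[0,0,0]],[10,[126,16,1],[0,0,0]],[10,[134,17,1],[0,0,0]],[10,[140,18,1],[0,0,0]],[10,[144,18,0],[0,0,0]],[10,[144,18,-1],[0,0,0]],[10,[144,18,-1],[0,0,0]]]}}

```text
time_s: 22.1
eef_pos: [606.9, -0.2, 90.6]
ee_rot: [0.002, 0.191, 0.982, 0.0]
force: [0.1, 1.7, 7.4]
grip_width: 0.229
grip_force: 60.4
```

>>> {"fn": "apply_moves", "kwargs": {"targets": [[60,[0,0,0],[0,0,0]],[60,[0,0,0],[0,0,0]],[60,[0,0,0],[0,0,0]],[60,[0,0,0],[0,0,0]],[60,[0,0,0],[0,0,0]],[80,[0,0,20],[0,0,0]],[80,[0,0,60],[0,0,0]],[80,[0,0,110],[0,0,0]],[0,[-20,-50,110],[0,0,0]],[0,[-36,-98,110],[0,0,0]],[0,[-54,-145,110],[0,0,0]],[0,[-72,-190,110],[0,0,0]],[0,[-90,-240,110],[0,0,0]],[0,[-108,-285,100],[0,0,0]],[0,[-126,-330,80],[0,0,0]],[0,[-146,-375,50],[0,0,0]],[0,[-146,-389,20],[0,0,0]],[0,[-146,-389,0],[0,0,0]],[0,[-146,-389,0],[0,0,0]]]}}

```text
time_s: 24.0
eef_pos: [458.1, -388.5, 85.9]
ee_rot: [-0.002, 0.191, 0.982, 0.002]
force: [0.5, 0.5, -0.1]
grip_width: -0.0
grip_force: 0.0
```

Run:
```python
from h import *
b,w=shot("side","s7"); print(handles(w)); t,wt=shot("top","t7"); print(handles(wt))
print(ctrl.sense()["eef_pos"])
c=np.zeros((460,800,3),np.uint8); c[:,:400]=cv2.resize(b[100:238,200:320],(400,460)); c[:,400:]=cv2.resize(b[220:358,260:380],(400,460))
cv2.imwrite("pics/c6.png",c)
```

```text
[(array([710.7, 410.4]), 10.6, np.int32(25), np.float64(124.6))]
[(array([713.3, 415.4]), 7.6, np.int32(23), np.float64(125.7)), (array([619.5, -84. ]), 11.7, np.int32(67), np.float64(123.8)), (array([606.6,   0.7]), 12.2, np.int32(68), np.float64(124.2))]
[ 459.97792648 -389.12933515   89.80327594]
```

View pics/c6.png

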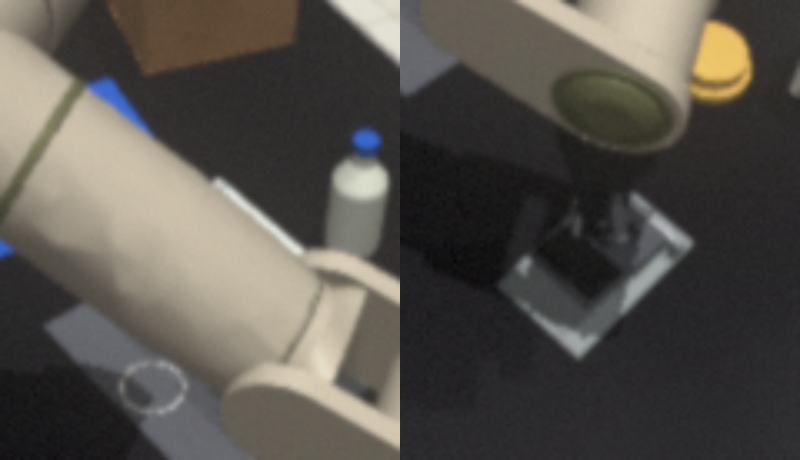

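Both electrodes are at stations (top: (606.6,0.7) and (619.5,-84)), and the shut fingers are over the pad. Press.

>>> {"fn": "apply_moves", "kwargs": {"targets": [[0,[0,0,-20],[0,0,0]],[0,[0,0,-32],[0,0,0]],[0,[0,0,-38],[0,0,0]],[0,[0,0,-44],[0,0,0]],[0,[0,0,-50],[0,0,0]],[0,[0,0,-54],[0,0,0]],[0,[0,0,-57],[0,0,0]],[0,[0,0,-59],[0,0,0]],[0,[0,0,-59],[0,0,0]],[0,[0,0,-59],[0,0,0]]]}}

```text
time_s: 25.1
eef_pos: [459.8, -389.5, 30.8]
ee_rot: [0.0, 0.191, 0.982, -0.0]
force: [-0.8, 0.9, 6.5]
grip_width: -0.0
grip_force: 2.7
```

>>> {"fn": "apply_moves", "kwargs": {"targets": [[0,[0,0,-1],[0,0,0]],[0,[0,0,-2],[0,0,0]],[0,[0,0,-3],[0,0,0]],[0,[0,0,-3],[0,0,0]],[0,[0,0,-3],[0,0,0]]]}}

```text
time_s: 25.6
eef_pos: [459.7, -389.8, 28.0]
ee_rot: [0.0, 0.191, 0.982, -0.001]
force: [-1.7, -0.7, 6.1]
grip_width: -0.001
grip_force: 2.9
```

>>> {"fn": "apply_moves", "kwargs": {"targets": [[0,[0,0,-1],[0,0,0]],[0,[0,0,-2],[0,0,0]],[0,[0,0,-2],[0,0,0]],[0,[0,0,-2],[0,0,0]]]}}

```text
time_s: 26.0
eef_pos: [459.7, -389.9, 26.0]
ee_rot: [0.0, 0.191, 0.982, -0.001]
force: [-2.3, -0.0, 7.1]
grip_width: -0.002
grip_force: 3.1
```

Run:
```python
from h import *
b,w=shot("side","s8"); s=ctrl.sense(); print(s["eef_pos"],s["force"],s["wrist_torque"])
R=np.array([[np.cos(.23),np.sin(.23)],[-np.sin(.23),np.cos(.23)]])
for tag in("s7","s8","side0"):
    z=np.load(tag+".npz");w=z["w"];m=(abs(w[...,0]-470)<110)&(abs(w[...,1]+388)<75)&(w[...,2]>12)&(w[...,2]<64)
    P=w[m]; l=(P[:,:2]-[459,-390])@R.T
    print(tag,[(a,round(float(np.median(P[(l[:,0]>a)&(l[:,0]<a+12)&(abs(l[:,1])<22),2])),1)) for a in range(-36,84,12) if ((l[:,0]>a)&(l[:,0]<a+12)&(abs(l[:,1])<22)).sum()>3])
cv2.imwrite("pics/c7.png",cv2.resize(b[260:345,270:365],(760,600)))
```

```text
[ 459.72437447 -389.9099087    26.06720278] [-3.04936421 -0.11165562  7.29818428] [0.05689108 0.4200853  0.00274832]
s7 [(-36, 53.6), (-24, 56.3), (-12, 54.2), (0, 50.9), (12, 48.4), (24, 41.9), (36, 39.0), (48, 35.1), (60, 31.8), (72, 29.5)]
s8 [(-36, 49.1), (-24, 50.6), (-12, 48.4), (0, 46.9), (36, 36.5), (48, 33.3), (60, 31.0), (72, 29.6)]
side0 [(-36, 53.9), (-24, 57.0), (-12, 55.0), (0, 50.6), (12, 48.1), (24, 41.9), (36, 39.2), (48, 36.4), (60, 32.4), (72, 29.3)]
```

View pics/c7.png

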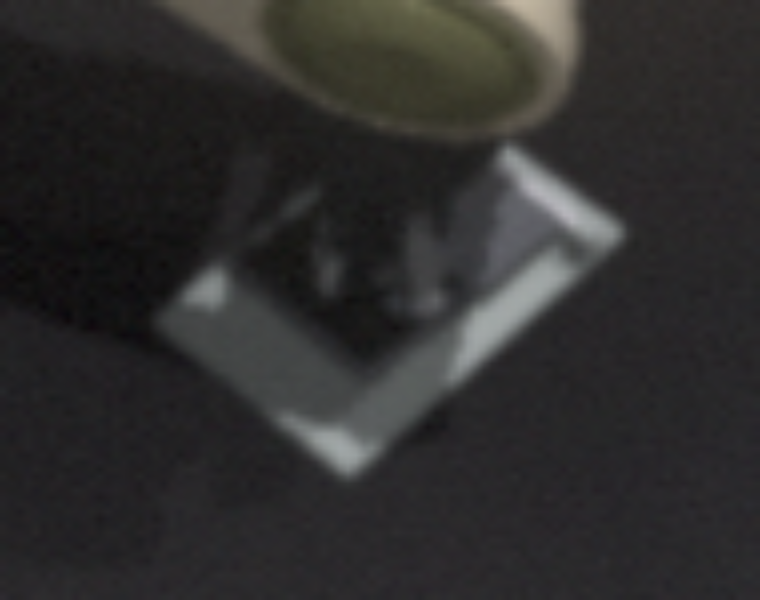

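The pedal has only turned about 0.05 rad: the pad front dropped 5 mm and the force is 7 N, which fits the spring. So the contact point lies about 20 mm higher than the TCP. I'll keep pressing in small steps, watching the force.

>>> {"fn": "apply_moves", "kwargs": {"targets": [[0,[0,0,-2],[0,0,0]],[0,[0,0,-4],[0,0,0]],[0,[0,0,-6],[0,0,0]],[0,[0,0,-8],[0,0,0]],[0,[0,0,-8],[0,0,0]]]}}

```text
time_s: 26.55
eef_pos: [459.6, -390.1, 18.0]
ee_rot: [0.0, 0.191, 0.982, -0.001]
force: [-3.7, -0.9, 8.5]
grip_width: 0.002
grip_force: 3.8
```

Run:
```python
from h import *
b,w=shot("side","s9"); s=ctrl.sense(); print(s["eef_pos"],s["force"],s["wrist_torque"])
R=np.array([[np.cos(.23),np.sin(.23)],[-np.sin(.23),np.cos(.23)]])
for tag in("s7","s9"):
    z=np.load(tag+".npz");w=z["w"];m=(abs(w[...,0]-470)<110)&(abs(w[...,1]+388)<75)&(w[...,2]>12)&(w[...,2]<64)
    P=w[m]; l=(P[:,:2]-[459,-390])@R.T
    print(tag,[(a,round(float(np.median(P[(l[:,0]>a)&(l[:,0]<a+12)&(abs(l[:,1])<22),2])),1)) for a in range(-36,84,12) if ((l[:,0]>a)&(l[:,0]<a+12)&(abs(l[:,1])<22)).sum()>3])
```

```text
[ 459.5762203  -390.16453365   18.15857952] [-3.33446422 -0.27359166  7.56431417] [-0.10328482  0.73380643 -0.03546455]
s7 [(-36, 53.6), (-24, 56.3), (-12, 54.2), (0, 50.9), (12, 48.4), (24, 41.9), (36, 39.0), (48, 35.1), (60, 31.8), (72, 29.5)]
s9 [(-36, 39.9), (-24, 42.0), (-12, 42.2), (0, 40.0), (24, 33.0), (36, 32.0), (48, 30.7), (60, 29.1), (72, 28.0)]
```

The pad follows, about 13 mm down so far. Continue to the stop.

>>> {"fn": "apply_moves", "kwargs": {"targets": [[0,[0,0,-3],[0,0,0]],[0,[0,0,-5],[0,0,0]],[0,[0,0,-7],[0,0,0]],[0,[0,0,-9],[0,0,0]],[0,[0,0,-9],[0,0,0]]]}}

```text
time_s: 27.1
eef_pos: [459.3, -390.4, 9.2]
ee_rot: [0.0, 0.191, 0.982, -0.001]
force: [-6.5, -2.7, 9.4]
grip_width: 0.003
grip_force: 4.8
```

>>> {"fn": "apply_moves", "kwargs": {"targets": [[0,[0,0,-1],[0,0,0]],[0,[0,0,-2],[0,0,0]],[0,[0,0,-2],[0,0,0]]]}}

```text
time_s: 27.4
eef_pos: [459.2, -390.4, 7.7]
ee_rot: [0.0, 0.191, 0.982, -0.001]
force: [-7.5, -1.0, 12.8]
grip_width: -0.002
grip_force: 6.0
```

```bash
cat > ped.py <<'E'
from h import *
import sys
b,w=shot("side",sys.argv[1]); s=ctrl.sense(); print(s["eef_pos"],s["force"],s["wrist_torque"])
R=np.array([[np.cos(.23),np.sin(.23)],[-np.sin(.23),np.cos(.23)]])
m=(abs(w[...,0]-470)<110)&(abs(w[...,1]+388)<75)&(w[...,2]>12)&(w[...,2]<64)
P=w[m]; l=(P[:,:2]-[459,-390])@R.T
print([(a,round(float(np.median(P[(l[:,0]>a)&(l[:,0]<a+12)&(abs(l[:,1])<22),2])),1)) for a in range(-36,84,12) if ((l[:,0]>a)&(l[:,0]<a+12)&(abs(l[:,1])<22)).sum()>3])
cv2.imwrite(f"pics/{sys.argv[1]}.png",cv2.resize(b[245:345,270:370],(600,600)))
E
python3 ped.py s10
```

```text
[ 459.22817477 -390.38962122    7.65216967] [-7.59089365 -0.23079441 11.77800049] [-0.01164134  1.23879146  0.0317377 ]
[(-36, 27.5), (-24, 30.4), (-12, 31.5), (0, 29.5), (24, 26.6), (36, 28.5), (48, 28.0), (60, 27.0), (72, 27.0)]
```

View pics/s10.png

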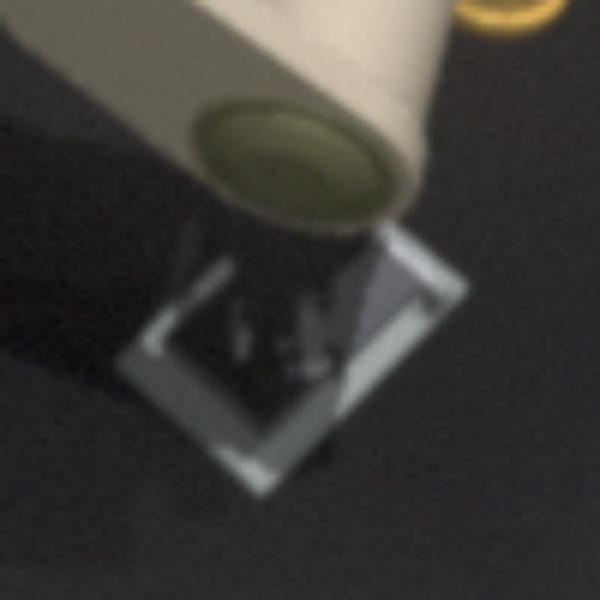

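The plate is flat: pad height 27–31 mm, matching the stop at 31, and the force has jumped. Press 1 mm more and hold.

>>> {"fn": "apply_moves", "kwargs": {"targets": [[0,[0,0,-1],[0,0,0]],[0,[0,0,-1],[0,0,0]],[0,[0,0,-1],[0,0,0]]]}}

```text
time_s: 27.75
eef_pos: [459.2, -390.5, 7.5]
ee_rot: [0.0, 0.191, 0.982, -0.001]
force: [-9.5, 2.1, 19.6]
grip_width: -0.007
grip_force: 9.7
```

The stop is reached: force rises and position doesn't change. Hold, then let up.

>>> {"fn": "apply_moves", "kwargs": {"targets": [[0,[0,0,-1],[0,0,0]],[0,[0,0,-1],[0,0,0]],[0,[0,0,-1],[0,0,0]],[0,[0,0,-1],[0,0,0]],[0,[0,0,-1],[0,0,0]],[0,[0,0,-1],[0,0,0]],[0,[0,0,-1],[0,0,0]],[0,[0,0,-1],[0,0,0]],[0,[0,0,-1],[0,0,0]],[0,[0,0,-1],[0,0,0]],[0,[0,0,-1],[0,0,0]],[0,[0,0,-1],[0,0,0]],[0,[0,0,-1],[0,0,0]],[0,[0,0,-1],[0,0,0]],[0,[0,0,-1],[0,0,0]]]}}

```text
time_s: 29.25
eef_pos: [459.3, -390.5, 7.3]
ee_rot: [0.0, 0.191, 0.982, -0.001]
force: [-12.4, 4.1, 26.9]
grip_width: -0.002
grip_force: 13.3
```

```bash
python3 ped.py s11
python3 - <<'E'
from h import *
t,w=shot("top","t11"); print(handles(w))
E
```

```text
[ 459.2812375  -390.50519643    7.30516996] [-12.64378279   3.47877519  26.80430387] [ 0.70921986  2.04612033 -0.04762931]
[(-36, 27.6), (-24, 30.1), (-12, 30.3), (0, 30.1), (24, 28.0), (36, 27.0), (48, 27.2), (60, 27.2), (72, 27.6)]
[(array([713.4, 415.5]), 6.9, np.int32(20), np.float64(123.9)), (array([620.5, -84. ]), 12.1, np.int32(66), np.float64(122.7)), (array([606.6,   1.2]), 11.9, np.int32(68), np.float64(124.2))]
```

Held for well over a second with both at their stations. Raise the pedal gently, then go for A at the middle station.

>>> {"fn": "apply_moves", "kwargs": {"targets": [[0,[0,0,8],[0,0,0]],[0,[0,0,18],[0,0,0]],[0,[0,0,30],[0,0,0]],[0,[0,0,60],[0,0,0]],[0,[0,0,105],[0,0,0]],[0,[0,0,150],[0,0,0]],[85,[10,30,190],[0,0,0]],[85,[26,75,195],[0,0,0]],[85,[44,120,195],[0,0,0]],[85,[62,165,195],[0,0,0]],[85,[80,210,195],[0,0,0]],[85,[98,255,195],[0,0,0]],[85,[115,300,195],[0,0,0]],[85,[132,345,195],[0,0,0]],[85,[147,390,195],[0,0,0]],[85,[147,390,195],[0,0,0]],[85,[147,390,195],[0,0,0]]]}}

```text
time_s: 31.05
eef_pos: [606.4, 1.4, 198.8]
ee_rot: [-0.0, 0.19, 0.982, -0.0]
force: [-0.1, -1.1, 0.3]
grip_width: 0.994
grip_force: 0.0
```

```bash
python3 ped.py s12
python3 - <<'E'
from h import *
w=np.load("s12.npz")["w"]; print(handles(w))
E
```

```text
[6.06301789e+02 3.44314065e-01 1.98874944e+02] [-0.11772535  0.25059658  0.00381204] [ 0.05309102 -0.02889242 -0.002708  ]
[(-36, 53.3), (-24, 56.3), (-12, 54.4), (0, 50.5), (12, 48.1), (24, 41.7), (36, 38.5), (48, 35.8), (60, 32.3), (72, 29.8)]
[(array([713.7, 411.1]), 8.6, np.int32(16), np.float64(111.7)), (array([604. ,  -3.5]), 13.9, np.int32(59), np.float64(122.2)), (array([616.8, -87.9]), 13.0, np.int32(64), np.float64(120.4))]
```

The pedal is back up and both electrodes are in place. Grasp A and slide it out.

>>> {"fn": "apply_moves", "kwargs": {"targets": [[85,[0,0,-40],[0,0,0]],[85,[0,0,-80],[0,0,0]],[85,[0,0,-105],[0,0,0]],[85,[0,0,-111],[0,0,0]],[85,[0,0,-111],[0,0,0]],[10,[0,0,-111],[0,0,0]],[10,[0,0,-111],[0,0,0]],[10,[0,0,-111],[0,0,0]],[10,[0,0,-111],[0,0,0]],[10,[0,0,-111],[0,0,0]],[10,[0,0,-111],[0,0,0]],[10,[0,0,-111],[0,0,0]],[10,[0,0,-111],[0,0,0]],[10,[0,0,-111],[0,0,0]],[10,[0,0,-111],[0,0,0]]]}}

```text
time_s: 32.6
eef_pos: [606.9, 0.7, 88.7]
ee_rot: [0.001, 0.191, 0.982, -0.0]
force: [-1.0, -0.7, 5.8]
grip_width: 0.239
grip_force: 58.6
```

>>> {"fn": "apply_moves", "kwargs": {"targets": [[10,[0,0,1.5],[0,0,0]],[10,[-6,-1,1.5],[0,0,0]],[10,[-16,-2,1.5],[0,0,0]],[10,[-26,-3,1.5],[0,0,0]],[10,[-36,-5,1.5],[0,0,0]],[10,[-46,-6,1.5],[0,0,0]],[10,[-56,-7,1.5],[0,0,0]],[10,[-66,-9,1.5],[0,0,0]],[10,[-76,-10,1.5],[0,0,0]],[10,[-86,-11,1.5],[0,0,0]],[10,[-96,-12,1.5],[0,0,0]],[10,[-106,-14,1.5],[0,0,0]],[10,[-116,-15,1.5],[0,0,0]],[10,[-126,-16,1.5],[0,0,0]],[10,[-136,-18,1.5],[0,0,0]],[10,[-146,-19,1.5],[0,0,0]],[10,[-152,-20,1.5],[0,0,0]],[10,[-152,-20,1.5],[0,0,0]]]}}

```text
time_s: 34.4
eef_pos: [454.0, -19.3, 89.6]
ee_rot: [-0.0, 0.191, 0.982, -0.0]
force: [-0.0, -0.3, -4.5]
grip_width: 0.238
grip_force: 58.9
```

>>> {"fn": "apply_moves", "kwargs": {"targets": [[10,[0,0,10],[0,0,0]],[10,[-5,8,26],[0,0,0]],[10,[-15,35,30],[0,0,0]],[10,[-22,65,30],[0,0,0]],[10,[-28,100,30],[0,0,0]],[10,[-30,135,30],[0,0,0]],[10,[-24,170,30],[0,0,0]],[10,[-12,205,30],[0,0,0]],[10,[6,238,30],[0,0,0]],[10,[28,268,30],[0,0,0]],[10,[54,298,30],[0,0,0]],[10,[82,325,30],[0,0,0]],[10,[106,345,30],[0,0,0]],[10,[116,350,30],[0,0,0]],[10,[116,350,30],[0,0,0]],[10,[116,350,16],[0,0,0]],[10,[116,350,6],[0,0,0]],[10,[116,350,0],[0,0,0]],[10,[116,350,-3],[0,0,0]],[10,[116,350,-3],[0,0,0]]]}}

```text
time_s: 36.4
eef_pos: [570.6, 330.7, 86.7]
ee_rot: [0.0, 0.191, 0.982, 0.0]
force: [0.1, -0.3, -4.6]
grip_width: 0.234
grip_force: 59.3
```

>>> {"fn": "apply_moves", "kwargs": {"targets": [[10,[0,0,-0.5],[0,0,0]],[10,[0,0,-1],[0,0,0]],[10,[0,0,-1.5],[0,0,0]],[10,[0,0,-2],[0,0,0]],[10,[0,0,-2],[0,0,0]]]}}

```text
time_s: 36.9
eef_pos: [571.1, 330.8, 85.9]
ee_rot: [0.001, 0.191, 0.982, 0.0]
force: [-2.2, -2.2, 5.4]
grip_width: 0.234
grip_force: 60.5
```

On the mat. Release it and go back for B.

>>> {"fn": "apply_moves", "kwargs": {"targets": [[60,[0,0,0],[0,0,0]],[60,[0,0,0],[0,0,0]],[60,[0,0,0],[0,0,0]],[60,[0,0,0],[0,0,0]],[60,[0,0,0],[0,0,0]],[85,[0,0,20],[0,0,0]],[85,[0,0,60],[0,0,0]],[85,[0,0,105],[0,0,0]],[85,[2,-20,115],[0,0,0]],[85,[6,-65,115],[0,0,0]],[85,[12,-110,115],[0,0,0]],[85,[18,-155,115],[0,0,0]],[85,[24,-200,115],[0,0,0]],[85,[30,-245,115],[0,0,0]],[85,[36,-290,115],[0,0,0]],[85,[42,-335,115],[0,0,0]],[85,[47,-380,115],[0,0,0]],[85,[48,-415,115],[0,0,0]],[85,[48,-415,115],[0,0,0]],[85,[48,-415,115],[0,0,0]]]}}

```text
time_s: 38.9
eef_pos: [618.5, -84.4, 199.4]
ee_rot: [-0.0, 0.191, 0.982, 0.0]
force: [-0.1, 0.6, -0.8]
grip_width: 0.995
grip_force: 0.0
```

Run:
```python
from h import *
for n in("side","top"):
    b,w=shot(n,n+"13"); print(n,handles(w))
print(ctrl.sense()["eef_pos"])
```

```text
side [(array([568. , 326.8]), 14.2, np.int32(39), np.float64(120.3)), (array([618.8, -87.5]), 13.2, np.int32(64), np.float64(120.5))]
top [(array([712.6, 414.6]), 7.7, np.int32(24), np.float64(125.4)), (array([570.5, 330.4]), 11.7, np.int32(71), np.float64(122.7))]
[618.61215061 -83.00228725 199.58790601]
```

A stands on the mat. Grasp B, then slide it across and out.

>>> {"fn": "apply_moves", "kwargs": {"targets": [[85,[0,0,-40],[0,0,0]],[85,[0,0,-80],[0,0,0]],[85,[0,0,-105],[0,0,0]],[85,[0,0,-111],[0,0,0]],[85,[0,0,-111],[0,0,0]],[10,[0,0,-111],[0,0,0]],[10,[0,0,-111],[0,0,0]],[10,[0,0,-111],[0,0,0]],[10,[0,0,-111],[0,0,0]],[10,[0,0,-111],[0,0,0]],[10,[0,0,-111],[0,0,0]],[10,[0,0,-111],[0,0,0]],[10,[0,0,-111],[0,0,0]],[10,[0,0,-111],[0,0,0]],[10,[0,0,-111],[0,0,0]]]}}

```text
time_s: 40.5
eef_pos: [618.9, -84.4, 89.3]
ee_rot: [0.001, 0.191, 0.982, -0.0]
force: [-1.6, -0.8, 5.9]
grip_width: 0.23
grip_force: 58.6
```

>>> {"fn": "apply_moves", "kwargs": {"targets": [[10,[0,0,1.5],[0,0,0]],[10,[-1,8,1.5],[0,0,0]],[10,[-2,18,1.5],[0,0,0]],[10,[-4,28,1.5],[0,0,0]],[10,[-6,38,1.5],[0,0,0]],[10,[-8,48,1.5],[0,0,0]],[10,[-9,58,1.5],[0,0,0]],[10,[-10,68,1.5],[0,0,0]],[10,[-12,78,1.5],[0,0,0]],[10,[-12,85,1.5],[0,0,0]],[10,[-12,85,1.5],[0,0,0]],[10,[-12,85,1.5],[0,0,0]]]}}

```text
time_s: 41.7
eef_pos: [606.6, 0.7, 89.9]
ee_rot: [0.0, 0.191, 0.982, -0.0]
force: [0.3, 0.7, -6.7]
grip_width: 0.227
grip_force: 59.0
```

>>> {"fn": "apply_moves", "kwargs": {"targets": [[10,[-6,-1,0],[0,0,0]],[10,[-16,-2,0],[0,0,0]],[10,[-26,-3,0],[0,0,0]],[10,[-36,-5,0],[0,0,0]],[10,[-46,-6,0],[0,0,0]],[10,[-56,-7,0],[0,0,0]],[10,[-66,-9,0],[0,0,0]],[10,[-76,-10,0],[0,0,0]],[10,[-86,-11,0],[0,0,0]],[10,[-96,-12,0],[0,0,0]],[10,[-106,-14,0],[0,0,0]],[10,[-116,-15,0],[0,0,0]],[10,[-126,-16,0],[0,0,0]],[10,[-136,-18,0],[0,0,0]],[10,[-146,-19,0],[0,0,0]],[10,[-152,-20,0],[0,0,0]],[10,[-152,-20,0],[0,0,0]]]}}

```text
time_s: 43.4
eef_pos: [453.9, -19.3, 90.1]
ee_rot: [-0.0, 0.191, 0.982, 0.0]
force: [-0.9, 0.6, -6.5]
grip_width: 0.233
grip_force: 59.1
```

Run:
```python
from h import *
b,w=shot("side","s14"); s=ctrl.sense(); print(handles(w),s["force"],s["grip_width"])
```

```text
[(array([710.1, 411.2]), 9.0, np.int32(26), np.float64(125.8)), (array([450. , -31.4]), 14.4, np.int32(26), np.float64(125.2))] [ 0.11444465 -0.33315451 -7.15119112] 0.23731226904975816
```

B is out and held. Carry it to the mat at (470,316).

>>> {"fn": "apply_moves", "kwargs": {"targets": [[10,[0,0,10],[0,0,0]],[10,[-5,8,26],[0,0,0]],[10,[-15,35,30],[0,0,0]],[10,[-22,65,30],[0,0,0]],[10,[-28,100,30],[0,0,0]],[10,[-30,135,30],[0,0,0]],[10,[-26,170,30],[0,0,0]],[10,[-20,205,30],[0,0,0]],[10,[-12,240,30],[0,0,0]],[10,[-4,272,30],[0,0,0]],[10,[6,302,30],[0,0,0]],[10,[14,325,30],[0,0,0]],[10,[16,335,30],[0,0,0]],[10,[16,335,30],[0,0,0]],[10,[16,335,16],[0,0,0]],[10,[16,335,6],[0,0,0]],[10,[16,335,0],[0,0,0]],[10,[16,335,-3],[0,0,0]],[10,[16,335,-4],[0,0,0]],[10,[16,335,-4],[0,0,0]]]}}

```text
time_s: 45.45
eef_pos: [470.9, 315.8, 86.6]
ee_rot: [0.0, 0.191, 0.982, 0.0]
force: [-1.2, -0.4, -3.6]
grip_width: 0.236
grip_force: 59.9
```

>>> {"fn": "apply_moves", "kwargs": {"targets": [[10,[0,0,-0.5],[0,0,0]],[10,[0,0,-1],[0,0,0]],[10,[0,0,-1],[0,0,0]]]}}

```text
time_s: 45.75
eef_pos: [471.2, 315.9, 86.5]
ee_rot: [0.001, 0.191, 0.982, 0.0]
force: [-3.2, -3.7, 6.0]
grip_width: 0.233
grip_force: 61.2
```

>>> {"fn": "apply_moves", "kwargs": {"targets": [[60,[0,0,0],[0,0,0]],[60,[0,0,0],[0,0,0]],[60,[0,0,0],[0,0,0]],[60,[0,0,0],[0,0,0]],[60,[0,0,0],[0,0,0]],[85,[0,0,20],[0,0,0]],[85,[0,0,60],[0,0,0]],[85,[0,0,105],[0,0,0]],[85,[-20,-40,150],[0,0,0]],[85,[-40,-85,160],[0,0,0]],[85,[-50,-130,160],[0,0,0]],[85,[-55,-175,160],[0,0,0]],[85,[-60,-220,160],[0,0,0]],[85,[-60,-265,160],[0,0,0]],[85,[-60,-300,160],[0,0,0]],[85,[-60,-300,160],[0,0,0]],[85,[-60,-300,160],[0,0,0]]]}}

```text
time_s: 47.45
eef_pos: [410.6, 15.6, 245.1]
ee_rot: [0.0, 0.192, 0.981, 0.0]
force: [0.6, 0.6, 0.2]
grip_width: 0.992
grip_force: 0.0
```

```bash
python3 - <<'E'
from h import *
c=np.array([527,329.5]); a=np.radians(-4.1); R=np.array([[np.cos(a),np.sin(a)],[-np.sin(a),np.cos(a)]])
for n in("side","top"):
    b,w=shot(n,n+"15"); 
    for h in handles(w): print(n,h,(R@(h[0]-c)).round(1))
cv2.imwrite("pics/end.png",cv2.resize(b,(800,600)))
E
python3 ped.py s16
```

```text
side (array([710.8, 412.8]), 8.4, np.int32(27), np.float64(125.5)) [177.4  96.2]
side (array([468.8, 310.5]), 12.4, np.int32(39), np.float64(117.3)) [-56.7 -23.1]
top (array([712.8, 414.2]), 7.9, np.int32(23), np.float64(123.5)) [179.3  97.8]
top (array([570.3, 331.2]), 12.4, np.int32(69), np.float64(122.1)) [43.1  4.8]
top (array([471.9, 314.8]), 11.6, np.int32(70), np.float64(122.2)) [-53.9 -18.6]
[410.6033892   16.79980425 245.02253627] [-0.34753475 -0.10921226 -1.04826221] [-0.00426911  0.02993508 -0.05171129]
[(-36, 52.7), (-24, 56.2), (-12, 54.3), (0, 51.4), (12, 48.0), (24, 41.8), (36, 38.5), (48, 35.6), (60, 32.7), (72, 29.9)]
```

View pics/end.png

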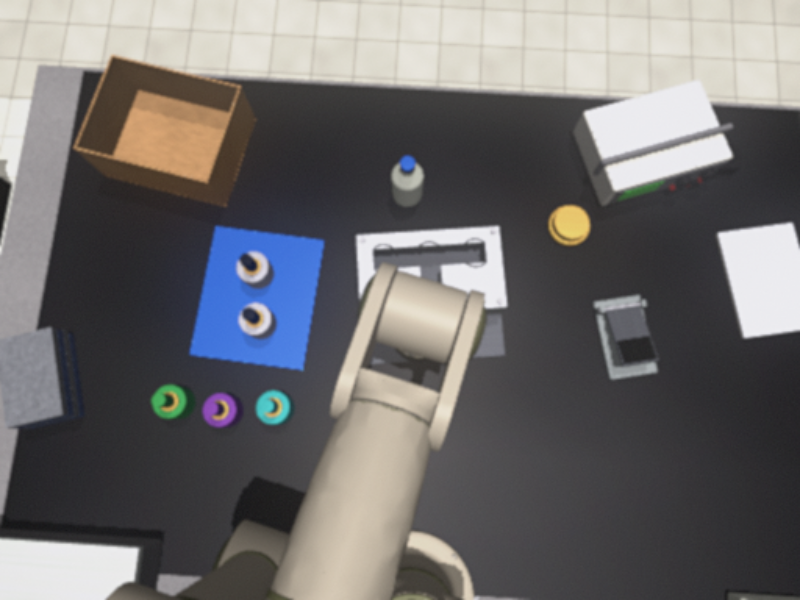

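Both electrodes stand upright well inside the mat, at (254,268) and (256,320). The bottle (407,182) and disc (570,225) are where they were, the pedal is up, and the arm is clear.

```bash
python3 -c "
from rig import ctrl
print(ctrl.finish_job())"
```

```text
the job is handed in; nothing more can be done
None
```

I handed the job in at about 48 s: both electrodes went to stations, the pedal was held at its stop for over a second, and both now stand on the mat with the other things on the bench where they were; the hand-in gave no verdict.

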